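# Wind down the loose wing nut of a kitchen press

### The arm

A 6-joint arm with a two-finger parallel gripper is mounted at the origin on a cart in front of the work surface, level with it; the furniture and walls round the work are solid. World frame = base frame: x ahead of the robot, y to its left, z up, the work surface at z = 0. Lengths are in m, angles in degrees, forces in N, time in s.
With the tool pointing down it reaches from about 0.3 to 0.75 m from the base axis. Payload 8.5 kg.
Tool frame: the origin (TCP) lies between the finger pads; the fingertips stand 17 mm ahead of it and the grasp point (between the pads) lies 2 mm behind it (env.tip_reach is the distance from the TCP to the fingertips, in m); z points along the fingers, y is the line along which they close (so a half turn about z gives the same grasp; the last joint's range is limited). The gripper opens to 85 mm and grips with 20 to 120 N. Pads are 22 mm wide; open, the fingers measure 114 mm over their backs; the gripper's body (76 mm by 85 mm) begins 54 mm behind the grasp point. The pads swing forward as they close: fully open they stand 13 mm farther back than shut.
Start: joints at [-84.7, 21.807, 74.336, -0, 83.858, -12.336], TCP at [0.167, -0.524, 0.248] pointing down, gripper open.
Joint ranges: [-178.18, 178.18], [-50.72, 133.34], [12.68, 142.11], [-81.47, 261.47], [9.98, 163.14], [-165.26, 165.26]. Speed limits (degrees/s): [136.94, 136.94, 180, 180, 180, 180].

### API

Orientations are given as a 3x3 rotation matrix whose columns are the frame's x, y, z axes.
In Python, from rig import env, viewer gives the robot as it stands.
- The arm moves only by the tool move_arm, never from a script. Its argument "motion" is a list of rows, each a list of 2 entries, a list of its own where there are three numbers: the shift along the tool's x, y, z normalised to -1 to 1, where 1 is 50 mm, then the turn, a rotation vector about the tool's x, y, z normalised to -1 to 1, where 1 is 8 degrees. A call has 1 to 20 rows; each row shifts and turns the commanded pose from where the row before left it, along the tool's axes as they then stand; what a row does not reach is not made up. A row lasts 1/10 s, in which the tool goes at most 50 mm and 8.59 degrees, less where a joint would pass 70% of its speed; a pose out of reach is approached as far as the arm can. A call with a number of a shift or a turn outside -1 to 1 is refused whole. A call with a gripper value outside its range is refused whole. "claw" is the closure, from 0 (fully open) to 1 (shut), set as the call begins (left out, the last holds). The fingers move at their own pace and stop on an object; "force" is the grip in N (left out, the last holds). Time passes only in rows, so rows that do not move let the fingers close. It gives the time, the measured TCP pose, the force, the opening and the grip force at its end, in the units of the state.
- env.observe(): the state, without advancing time (a new reading comes with each control period).
- viewer.get_image(name): name is "scene" or "top"; returns a dict with "frame" (480x640x3 uint8, red, green, blue), "depth" (480x640 float32, m along the optical axis (not along the pixel's ray), 0 where there is no reading), "fx", "fy", "cx", "cy" (pixels), "eye" and "attitude" of the camera in the world. Camera axes: x right, y up, looking along -z (the intrinsics and any distortion apply to the point x, -y, -z); pixel columns grow to the right and rows downward; lengths in m; the calibration is good to about 2 mm. A picture is of the moment at which its call begins.
- env.close_job(): hands the job in; it is judged then, once.
The state is a dict: "time_s": time; "q": joint angles; "qvel": joint speeds; "joint_efforts": joint torques, N m; "position": TCP position; "tool_rot": TCP orientation; "ft_force": force on the tool from outside, world axes, zero at the start; "wrist_torque": the same for the moment, N m; "grip_width": finger opening in m; "gripper_force": force on a finger pad.
Only numpy, scipy, OpenCV 4.12 (cv2) and the standard library are available. Lean on these libraries where they do the work, as an engineer would, in place of code of your own. Each camera call takes 0.05 s, during which the arm holds its last target. There are 200 camera calls.

### The job

One of the two wing nuts on the wooden kitchen press still stands high on its threaded rod. Stroke its wings round clockwise with a fingertip, again and again, until the nut sits fully down on the press. Only push: do not pinch the nut or push hard, do not shift or lift the press, and leave the other wing nut and the things standing around as they are.

Things in the scene. Friction and masses are not known exactly. Their poses are not given: they have to be found in the camera images.
- press: Empty kitchen press, 3 kg, loose on rubber feet: wooden base 96 x 180 mm, steel box, wooden top board 84 x 168 mm with washers, 60 mm high, all fixed together. Two upright 8 mm rods, tops at 114 mm, each with a wing nut. Origin: centre of the underside; z up, y along the long side, loose nut at y = +65 mm, tight nut at y = -65 mm. May stand turned any way round. Slides at 12 N or more.
- nut_loose_mid (a point): Raised steel wing nut: point on its rod's axis at mid-height of the wings, 17 mm above its underside, 77 mm above the worktop when down. z up; x along one wing, -x along the other (alike), turning with the nut. Wings 6 mm thick, reach 32 mm from the axis, stand 9 mm above and below this point; boss 11 mm in radius at the foot, 8 mm at its top, 3 mm below this point.
- nut_loose (a joint): Turn of the raised wing nut, rad: 0 when fully down on its washer (hard stop), positive when unscrewed (counterclockwise from above), so it is the angle still to be turned clockwise. Starts at 5 to 8.5. A full turn lowers the nut by 14 mm. It turns easily (0.03 N m: 1 to 2 N on a wing) and stays where it is left.
- nut_tight_mid (a point): The other wing nut, of the same shape, fully down and tight: point on its axis at mid-height of its wings, 77 mm above the worktop; x along one wing. Leave it alone.
- nut_tight (a joint): Turn of the tight wing nut in rad, counted in the same way; 0 = fully down. It must stay there.
- espresso_cup: Bystander: green espresso cup, 64 x 88 x 49 mm, loose. Origin in the middle of its underside.
- tuna_tin: Bystander: flat round tin, 86 mm in diameter, 40 mm high, loose. Origin in the middle of its underside.
- salt_shaker: Bystander: salt shaker, 44 mm in diameter, 90 mm high, loose. Origin in the middle of its underside.
- coffee_machine_front (a point): Point on the worktop just in front of the middle of the fixed coffee machine's drip tray. The machine stands beyond it (greater x), about 0.25 m wide and at most 0.35 m high, to the left of and behind the press; come to the press from the robot's side, clear of the machine.
Not all that is in view belongs to the job. There is more than one size of the press; the job needs the larger.

How it is judged:
By the outcome, as a careful person would: the job done as asked, in the order asked, and still so for the second after the job is handed in, with the robot touching nothing.
It also fails if it takes over 64 s, if anything falls off the work surface, if the arm or the gripper's body presses on something with over 40 N, if the wrist force passes 120 N, or if a joint passes its speed limit or range.

## Working session

There is one attempt and no reset: what is moved stays moved. The work goes in short steps, Python scripts to look and compute and a tool call to move; the robot and the scene stay as the last step left them, time stands still between calls to the robot, and variables do not carry over. Pictures are saved under pics/ and viewed, at most 10 in all, crops included, and the job is handed in when it is done.

Besides the shell and the picture viewer there is one more tool, called after "Call:" as name(argument=value, ...), one argument or row to a line, values as JSON. move_arm: Moves the arm, as the interface text tells. Scaled input: -1 to 1 covers 50 mm each way for a shift and 8 degrees each way for a turn. Its arguments: {"type":"object","properties":{"motion":{"type":"array","items":{"type":"array"}},"claw":{"type":"number"},"force":{"type":"number"}},"required":["motion"]}

```bash
mkdir -p pics
cat > h.py <<'E'
import numpy as np, cv2
from rig import env, viewer
def cloud(d):
    D=d["depth"]; v,u=np.mgrid[:480,:640]
    p=np.stack([(u-d["cx"])/d["fx"]*D,-(v-d["cy"])/d["fy"]*D,-D],-1)
    W=p@np.array(d["attitude"]).T+np.array(d["eye"]); W[D==0]=np.nan
    return W
E
python3 - <<'E'
from h import *
for n in("scene","top"):
    d=viewer.get_image(n); cv2.imwrite(f"pics/{n}0.png",d["frame"][...,::-1]); np.save(f"{n}0.npy",cloud(d))
    print(n,d["eye"],np.round(d["attitude"],3).tolist(),d["fx"],[k for k in d])
s=env.observe();print(s["time_s"],s["position"],np.round(s["tool_rot"],3).tolist(),env.tip_reach)
E
```

```text
scene [0.00423075 0.70398472 0.6681518 ] [[-0.787, 0.367, -0.497], [-0.617, -0.441, 0.651], [0.02, 0.819, 0.574]] 474.9841088947407 ['frame', 'depth', 'fx', 'fy', 'cx', 'cy', 'eye', 'attitude']
top [ 0.4321161  -0.00688686  1.26571217] [[0.018, 0.996, -0.082], [-1.0, 0.018, -0.009], [-0.008, 0.082, 0.997]] 474.671624762493 ['frame', 'depth', 'fx', 'fy', 'cx', 'cy', 'eye', 'attitude']
0.1 [ 0.16660963 -0.52389047  0.24776992] [[0.953, 0.303, -0.0], [0.303, -0.953, 0.001], [0.0, -0.001, -1.0]] 0.017
```

View pics/scene0.png

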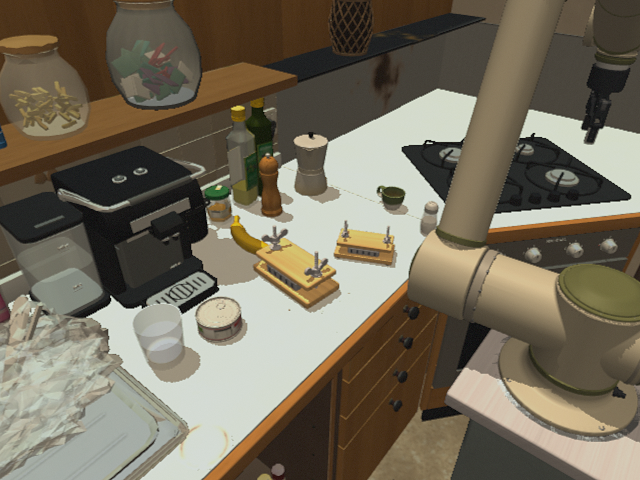

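View pics/top0.png

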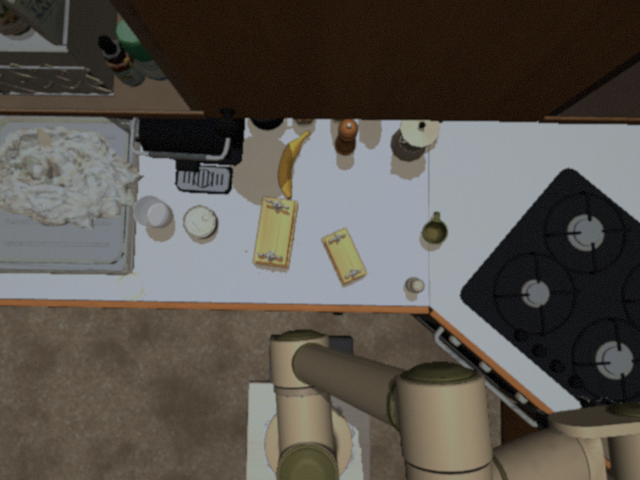

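Two presses: the one at top-view (275,232) / scene (296,270), and a smaller one at (345,257) / (365,245). The first is clearly larger, so it is the one meant. I'll confirm that in an enlarged crop and measure it.

Run:
```python
from h import *
a=cv2.imread("pics/scene0.png")[215:315,235:405]; b=cv2.imread("pics/top0.png")[180:290,240:380]
a=cv2.resize(a,(800,470),interpolation=cv2.INTER_CUBIC)
b=cv2.resize(b,(700,550),interpolation=cv2.INTER_CUBIC)
cv2.imwrite("pics/c1.png",a);cv2.imwrite("pics/c2.png",b)
T=np.load("top0.npy");S=np.load("scene0.npy")
for W,n in((T,"top"),(S,"scene")):
    P=W.reshape(-1,3); P=P[~np.isnan(P[:,0])]
    m=(P[:,0]>.3)&(P[:,0]<.72)&(P[:,1]>-.1)&(P[:,1]<.25)
    P=P[m]
    B=P[(P[:,2]>.045)&(P[:,2]<.066)].astype(np.float32)
    xy=(B[:,:2]*1000).astype(int)//4; im=np.zeros((200,100),np.uint8)
    ok=(xy[:,1]+30>=0); im[xy[ok,0],np.clip(xy[ok,1]+30,0,99)]=255
    k,l,st,c=cv2.connectedComponentsWithStats(cv2.morphologyEx(im,cv2.MORPH_CLOSE,np.ones((3,3))))
    lab=l[xy[:,0],np.clip(xy[:,1]+30,0,99)]
    for i in range(1,k):
        if st[i,4]>60: print(n,cv2.minAreaRect(B[lab==i,:2]),B[lab==i,2].mean())
    H=P[(P[:,2]>.07)&(P[:,2]<.13)]
    print(n,np.round(H[np.argsort(H[:,1])],3).tolist() if n=="top" else len(H))
```

```text
top ((0.4851951003074646, -0.08377140760421753), (0.12584565579891205, 0.06040080636739731), 25.210832595825195) 0.04807911
top ((0.5452723503112793, 0.09753631055355072), (0.08409103006124496, 0.1681980937719345), 82.84236145019531) 0.058570765
top [[0.537, -0.077, 0.071], [0.53, -0.066, 0.085], [0.533, -0.063, 0.084], [0.527, -0.063, 0.089], [0.53, -0.063, 0.092], [0.528, -0.061, 0.076], [0.53, -0.061, 0.089], [0.305, -0.003, 0.126], [0.305, -0.001, 0.126], [0.304, 0.002, 0.122], [0.304, 0.004, 0.126], [0.304, 0.007, 0.124], [0.304, 0.009, 0.125], [0.304, 0.011, 0.121], [0.304, 0.014, 0.121], [0.303, 0.016, 0.119], [0.303, 0.019, 0.115], [0.303, 0.021, 0.117], [0.303, 0.023, 0.115], [0.303, 0.026, 0.113], [0.302, 0.028, 0.112], [0.302, 0.031, 0.109], [0.302, 0.033, 0.127], [0.302, 0.033, 0.108], [0.301, 0.035, 0.124], [0.301, 0.036, 0.104], [0.302, 0.037, 0.127], [0.301, 0.04, 0.121], [0.301, 0.042, 0.12], [0.301, 0.045, 0.123], [0.3, 0.047, 0.118], [0.3, 0.05, 0.116], [0.599, 0.06, 0.097], [0.597, 0.06, 0.093], [0.597, 0.062, 0.097], [0.602, 0.062, 0.098], [0.599, 0.062, 0.097], [
[... 3591 characters left out ...]
 0.078], [0.48, 0.119, 0.075], [0.484, 0.12, 0.086], [0.482, 0.12, 0.082], [0.48, 0.121, 0.078], [0.482, 0.122, 0.086], [0.485, 0.123, 0.084], [0.48, 0.123, 0.076], [0.484, 0.125, 0.087], [0.482, 0.125, 0.085], [0.482, 0.127, 0.086], [0.484, 0.128, 0.086], [0.484, 0.129, 0.091], [0.482, 0.13, 0.087], [0.482, 0.132, 0.086], [0.484, 0.133, 0.085], [0.487, 0.133, 0.08], [0.484, 0.135, 0.084], [0.482, 0.136, 0.079], [0.487, 0.136, 0.079]]
scene ((0.48259010910987854, -0.07947412133216858), (0.12649014592170715, 0.05812838301062584), 19.498058319091797) 0.048277665
scene ((0.5442728400230408, 0.09923198819160461), (0.0860058069229126, 0.16966983675956726), 82.57014465332031) 0.057729382
scene 468
```

View pics/c1.png

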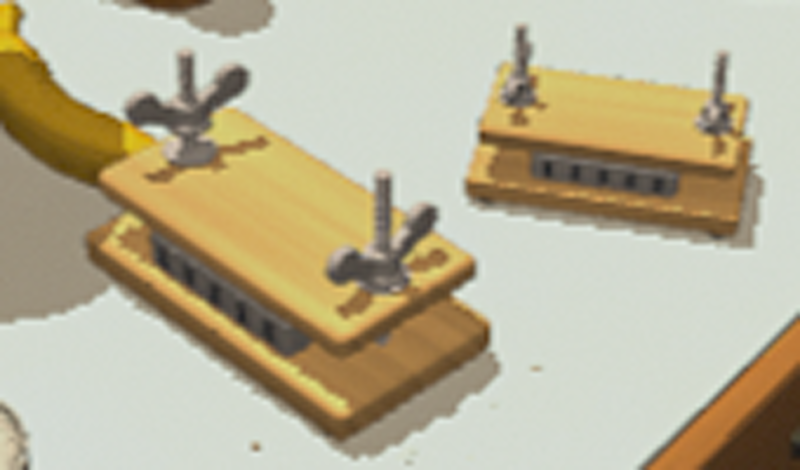

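View pics/c2.png

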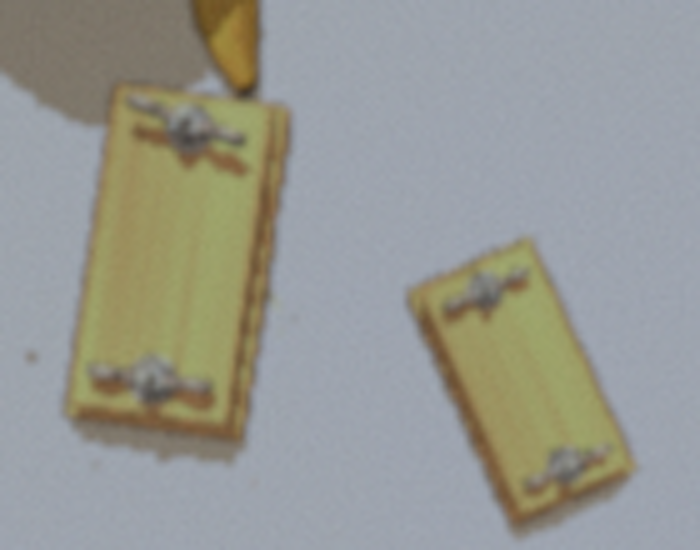

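The crop confirms it: on the larger press (crop 1, left) the far nut, at scene (275,243) / top (277,206), stands clearly above the board. The near nut at scene (317,270) is down. Measured values:

| Item | Value |
|---|---|
| Loose nut axis | about (0.609, 0.090) |
| Wings | about 70°/250° |
| Turn left | about 6–7 rad |

The plan is to use the shut fingers as one fingertip and circle them clockwise round the rod.

Call:
move_arm(
  motion=[
    [[0,0,0],[0,0,0.735]],
    [[0,0,0],[0,0,0.735]],
    [[0,0,0],[0,0,0.735]],
    [[0.243,-0.367,0],[0,0,0]],
    [[0.243,-0.367,0],[0,0,0]],
    [[0.243,-0.367,0],[0,0,0]],
    [[0.243,-0.367,0],[0,0,0]],
    [[0.243,-0.367,0],[0,0,0]],
    [[0.243,-0.367,0],[0,0,0]],
    [[0.243,-0.367,0],[0,0,0]],
    [[0.243,-0.367,0],[0,0,0]],
    [[0.243,-0.367,0],[0,0,0]],
    [[0.243,-0.367,0],[0,0,0]],
    [[0.243,-0.367,0],[0,0,0]],
    [[0.243,-0.367,0],[0,0,0]],
    [[0.243,-0.367,0],[0,0,0]],
    [[0.243,-0.367,0],[0,0,0]],
    [[0.243,-0.367,0],[0,0,0]],
    [[0.243,-0.367,0],[0,0,0]],
    [[0.243,-0.367,0],[0,0,0]],
  ],
  claw=1,
  force=20,
)

```text
time_s: 2.1
position: [0.3735, -0.2113, 0.2481]
tool_rot: [[1.0, -0.0, -0.0], [-0.0, -1.0, 0.0], [-0.0, -0.0, -1.0]]
ft_force: [0.0, -0.1, -0.8]
grip_width: -0.0003
gripper_force: 0.0
```

Call:
move_arm(
  motion=[
    [[0.259,-0.389,0],[0,0,0]],
    [[0.259,-0.389,0],[0,0,0]],
    [[0.259,-0.389,0],[0,0,0]],
    [[0.259,-0.389,0],[0,0,0]],
    [[0.259,-0.389,0],[0,0,0]],
    [[0.259,-0.389,0],[0,0,0]],
    [[0.259,-0.389,0],[0,0,0]],
    [[0.259,-0.389,0],[0,0,0]],
    [[0.259,-0.389,0],[0,0,0]],
    [[0.259,-0.389,0],[0,0,0]],
    [[0.259,-0.389,0],[0,0,0]],
    [[0.259,-0.389,0],[0,0,0]],
    [[0.259,-0.389,0],[0,0,0]],
    [[0.259,-0.389,0],[0,0,0]],
    [[0.259,-0.389,0],[0,0,0]],
    [[0.259,-0.389,0],[0,0,0]],
    [[0,0,0.45],[0,0,0]],
    [[0,0,0.45],[0,0,0]],
    [[0,0,0.45],[0,0,0]],
  ],
)

```text
time_s: 4.0
position: [0.5802, 0.0992, 0.1796]
tool_rot: [[1.0, 0.0, -0.001], [0.0, -1.0, 0.0], [-0.001, -0.0, -1.0]]
ft_force: [-1.0, -0.1, 0.2]
grip_width: -0.0003
gripper_force: 0.0
```

Run:
```python
from h import *
d=viewer.get_image("scene"); W=cloud(d)
cv2.imwrite("pics/s2.png",cv2.resize(d["frame"][150:310,180:380,::-1],(750,600),interpolation=cv2.INTER_CUBIC))
P=W.reshape(-1,3); p=env.observe()["position"]; print(p)
m=(np.hypot(P[:,0]-p[0],P[:,1]-p[1])<.03)&(P[:,2]>.12); Q=P[m]
for z in np.arange(.14,.24,.01):
    q=Q[(Q[:,2]>z)&(Q[:,2]<=z+.01)]
    if len(q): print(round(z,2),len(q),np.round(q.min(0)-p,3),np.round(q.max(0)-p,3))
```

```text
[0.57874488 0.09911295 0.1757765 ]
0.16 17 [-0.009 -0.004 -0.012] [ 0.01   0.012 -0.006]
0.17 56 [-0.01  -0.008 -0.006] [0.011 0.016 0.004]
0.18 64 [-0.009 -0.01   0.004] [0.01  0.016 0.014]
0.19 54 [-0.01  -0.011  0.015] [0.009 0.016 0.024]
0.2 48 [-0.012 -0.027  0.025] [0.015 0.028 0.034]
0.21 111 [-0.011 -0.028  0.034] [0.011 0.028 0.044]
0.22 77 [-0.015 -0.029  0.044] [0.015 0.027 0.054]
0.23 89 [-0.016 -0.015  0.054] [0.019 0.022 0.064]
```

View pics/s2.png

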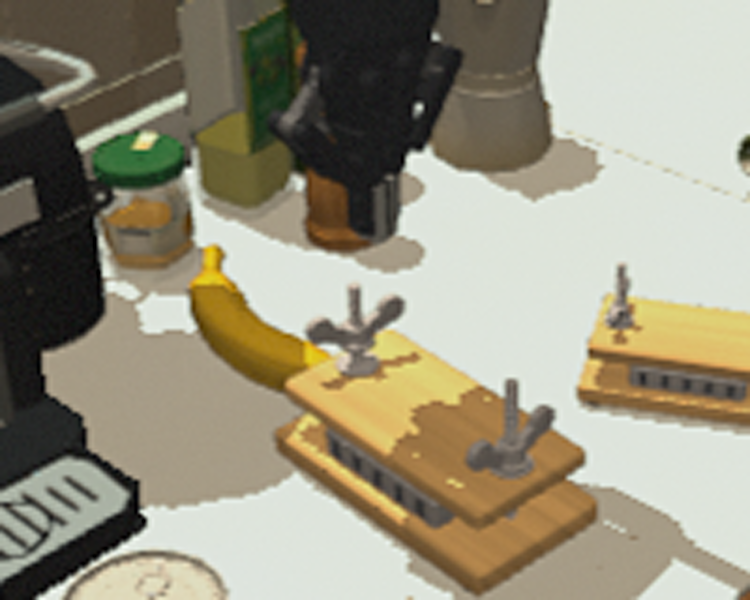

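The fingertip now hangs above the board, on the robot's side of the loose nut (crop (355,330)). The wings are as before. I'll lower beside the nut in the gap.

Call:
move_arm(
  motion=[
    [[0.06,0,0.33],[0,0,0]],
    [[0,0,0.33],[0,0,0]],
    [[0,0,0.33],[0,0,0]],
    [[0,0,0.33],[0,0,0]],
    [[0,0,0],[0,0,0]],
    [[0,0,0],[0,0,0]],
  ],
)

```text
time_s: 4.65
position: [0.5837, 0.099, 0.1154]
tool_rot: [[1.0, -0.0, 0.0], [-0.0, -1.0, 0.0], [0.0, -0.0, -1.0]]
ft_force: [0.7, -0.1, 0.5]
grip_width: 0.0
gripper_force: 0.0
```

Run:
```python
from h import *
print(env.observe()["position"],env.observe()["ft_force"])
R=.028; w=15
for n in range(0,24):
    a=np.radians(161-w*n); b=a-np.radians(w)
    dx,dy=R*(np.cos(b)-np.cos(a)),R*(np.sin(b)-np.sin(a))
    print(161-w*n, [round(dx/.05,3),round(-dy/.05,3)])
```

```text
[0.58366248 0.09895897 0.11544042] [ 0.65905318 -0.06708864  0.51295485]
161 [np.float64(0.065), np.float64(-0.131)]
146 [np.float64(0.097), np.float64(-0.109)]
131 [np.float64(0.122), np.float64(-0.081)]
116 [np.float64(0.139), np.float64(-0.046)]
101 [np.float64(0.146), np.float64(-0.009)]
86 [np.float64(0.143), np.float64(0.029)]
71 [np.float64(0.131), np.float64(0.065)]
56 [np.float64(0.109), np.float64(0.097)]
41 [np.float64(0.081), np.float64(0.122)]
26 [np.float64(0.046), np.float64(0.139)]
11 [np.float64(0.009), np.float64(0.146)]
-4 [np.float64(-0.029), np.float64(0.143)]
-19 [np.float64(-0.065), np.float64(0.131)]
-34 [np.float64(-0.097), np.float64(0.109)]
-49 [np.float64(-0.122), np.float64(0.081)]
-64 [np.float64(-0.139), np.float64(0.046)]
-79 [np.float64(-0.146), np.float64(0.009)]
-94 [np.float64(-0.143), np.float64(-0.029)]
-109 [np.float64(-0.131), np.float64(-0.065)]
-124 [np.float64(-0.109), np.float64(-0.097)]
-139 [np.float64(-0.081), np.float64(-0.122)]
-154 [np.float64(-0.046), np.float64(-0.139)]
-169 [np.float64(-0.009), np.float64(-0.146)]
-184 [np.float64(0.029), np.float64(-0.143)]
```

Call:
move_arm(
  motion=[
    [[0.065,-0.131,0.04],[0,0,0]],
    [[0.097,-0.109,0.04],[0,0,0]],
    [[0.122,-0.081,0.04],[0,0,0]],
    [[0.139,-0.046,0.012],[0,0,0]],
    [[0.146,-0.009,0.012],[0,0,0]],
    [[0.143,0.029,0.012],[0,0,0]],
    [[0,0,0],[0,0,0]],
  ],
)

```text
time_s: 5.35
position: [0.62, 0.116, 0.1068]
tool_rot: [[1.0, -0.0, 0.001], [-0.0, -1.0, 0.0], [0.001, -0.0, -1.0]]
ft_force: [-0.1, 0.5, 0.7]
grip_width: 0.0002
gripper_force: 0.2
```

Run:
```python
from h import *
d=viewer.get_image("scene")
cv2.imwrite("pics/s3.png",cv2.resize(d["frame"][190:310,220:370,::-1],(750,600),interpolation=cv2.INTER_CUBIC))
print(env.observe()["position"],env.observe()["ft_force"])
```

```text
[0.61960335 0.11610544 0.10687624] [-0.55090003  0.10613124 -0.61751706]
```

View pics/s3.png

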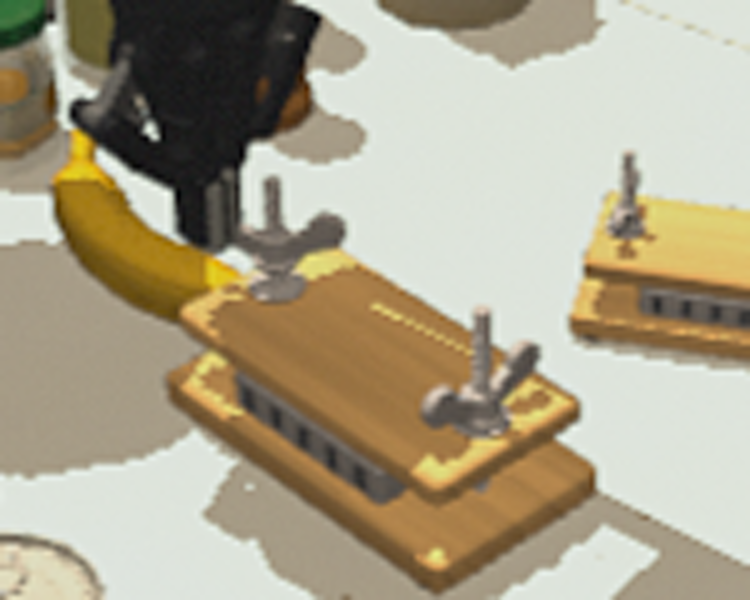

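The finger is against the far-left wing at crop (210,240) and the nut has turned clockwise with negligible force. I'll keep circling.

Call:
move_arm(
  motion=[
    [[0.131,0.065,0.012],[0,0,0]],
    [[0.109,0.097,0.012],[0,0,0]],
    [[0.081,0.122,0.012],[0,0,0]],
    [[0.046,0.139,0.012],[0,0,0]],
    [[0.009,0.146,0.012],[0,0,0]],
    [[-0.029,0.143,0.012],[0,0,0]],
    [[-0.065,0.131,0.012],[0,0,0]],
    [[-0.097,0.109,0.012],[0,0,0]],
    [[-0.122,0.081,0.012],[0,0,0]],
    [[-0.139,0.046,0.012],[0,0,0]],
    [[0,0,0],[0,0,0]],
  ],
)

```text
time_s: 6.5
position: [0.6143, 0.062, 0.1011]
tool_rot: [[1.0, -0.0, -0.001], [-0.0, -1.0, -0.0], [-0.001, 0.0, -1.0]]
ft_force: [0.0, -0.4, 0.6]
grip_width: -0.0003
gripper_force: 0.0
```

Run:
```python
from h import *
d=viewer.get_image("scene")
cv2.imwrite("pics/s4.png",cv2.resize(d["frame"][190:310,220:370,::-1],(750,600),interpolation=cv2.INTER_CUBIC))
p=env.observe();print(p["position"],p["ft_force"],p["wrist_torque"])
```

```text
[0.6146509  0.06223296 0.10118737] [0.12173581 0.17059577 0.06557433] [-0.02752893 -0.01921941 -0.03413529]
```

View pics/s4.png

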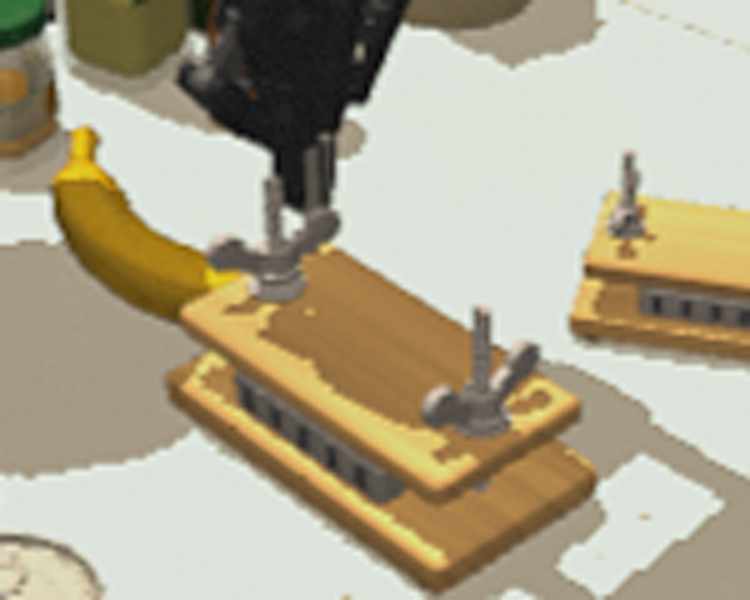

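The nut is visibly lower, with the finger behind its right wing (crop (315,190)). Continuing to about 60° short of the expected stop.

Call:
move_arm(
  motion=[
    [[-0.146,0.009,0.012],[0,0,0]],
    [[-0.143,-0.029,0.012],[0,0,0]],
    [[-0.131,-0.065,0.012],[0,0,0]],
    [[-0.109,-0.097,0.012],[0,0,0]],
    [[-0.081,-0.122,0.012],[0,0,0]],
    [[-0.046,-0.139,0.012],[0,0,0]],
    [[-0.009,-0.146,0.012],[0,0,0]],
    [[0,0,0],[0,0,0]],
  ],
)

```text
time_s: 7.35
position: [0.5818, 0.0924, 0.0974]
tool_rot: [[1.0, 0.001, 0.001], [0.001, -1.0, -0.001], [0.001, 0.001, -1.0]]
ft_force: [1.9, -0.6, 3.5]
grip_width: -0.0
gripper_force: 2.2
```

Run:
```python
from h import *
d=viewer.get_image("scene")
cv2.imwrite("pics/s5.png",cv2.resize(d["frame"][190:310,220:370,::-1],(750,600),interpolation=cv2.INTER_CUBIC))
p=env.observe();print(p["position"],p["ft_force"],p["wrist_torque"])
R=.028; w=5
for n in range(0,20):
    a=np.radians(176-w*n); b=a-np.radians(w)
    print(176-w*n, [round(float(R*(np.cos(b)-np.cos(a))/.05),3),round(float(-R*(np.sin(b)-np.sin(a))/.05),3)])
```

```text
[0.58169756 0.0922159  0.09723345] [0.80369335 0.26552349 3.48307839] [ 0.07892972 -0.1924923  -0.01518595]
176 [0.006, -0.049]
171 [0.01, -0.048]
166 [0.014, -0.047]
161 [0.018, -0.045]
156 [0.022, -0.044]
151 [0.026, -0.042]
146 [0.029, -0.039]
141 [0.032, -0.037]
136 [0.035, -0.034]
131 [0.038, -0.03]
126 [0.041, -0.027]
121 [0.043, -0.023]
116 [0.045, -0.019]
111 [0.046, -0.016]
106 [0.048, -0.011]
101 [0.048, -0.007]
96 [0.049, -0.003]
91 [0.049, 0.001]
86 [0.049, 0.006]
81 [0.048, 0.01]
```

View pics/s5.png

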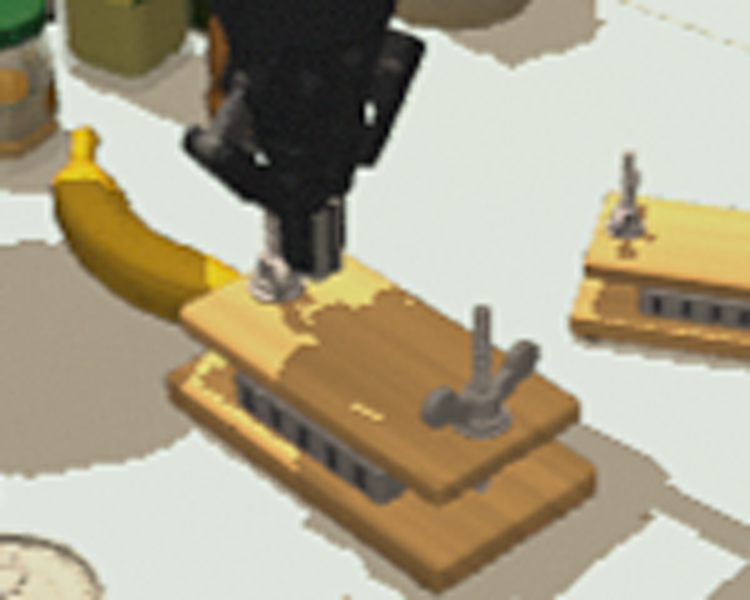

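The wing is now at about 138°, pointing at the camera, with the finger at crop (320,240) pushing it. The upward force of 3.5 N suggests the tip is rubbing on something, so I'll raise it 3 mm and check.

Call:
move_arm(
  motion=[
    [[0,0,-0.06],[0,0,0]],
    [[0,0,0],[0,0,0]],
  ],
)

```text
time_s: 7.6
position: [0.5814, 0.0918, 0.0997]
tool_rot: [[1.0, -0.0, -0.001], [-0.0, -1.0, 0.0], [-0.001, -0.0, -1.0]]
ft_force: [-0.1, 0.8, 0.5]
grip_width: -0.0001
gripper_force: 0.0
```

Call:
move_arm(
  motion=[
    [[0.006,-0.049,0],[0,0,0]],
    [[0.01,-0.048,0],[0,0,0]],
    [[0.014,-0.047,0],[0,0,0]],
    [[0.018,-0.045,0],[0,0,0]],
    [[0.022,-0.044,0],[0,0,0]],
    [[0,0,0],[0,0,0]],
  ],
)

```text
time_s: 8.2
position: [0.5855, 0.1039, 0.0997]
tool_rot: [[1.0, 0.0, -0.0], [0.0, -1.0, 0.0], [-0.0, -0.0, -1.0]]
ft_force: [-1.1, 0.0, -0.4]
grip_width: 0.0003
gripper_force: 0.4
```

Run:
```python
from h import *
d=viewer.get_image("scene");t=viewer.get_image("top")
a=cv2.resize(d["frame"][205:280,240:340,::-1],(600,450),interpolation=cv2.INTER_CUBIC)
cv2.imwrite("pics/s6.png",a)
p=env.observe();print(p["position"],p["ft_force"],p["wrist_torque"])
```

```text
[0.58547477 0.10369287 0.09977689] [-0.27253159 -0.28354525  0.57165502] [-0.07000201  0.10164015  0.06119089]
```

View pics/s6.png

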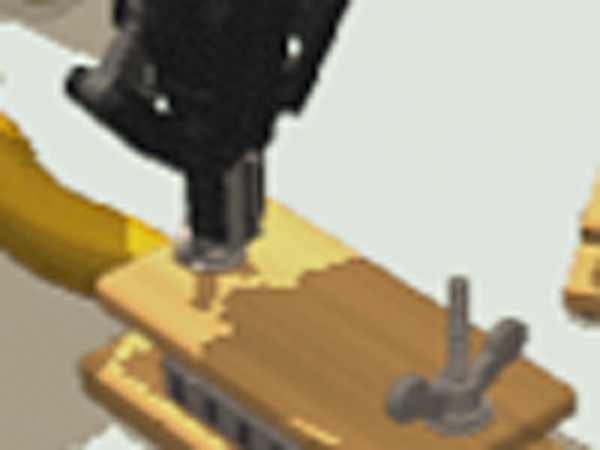

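The finger at crop (225,205) hides the nut, and force is still at noise level. Continuing in small steps while watching the force.

Call:
move_arm(
  motion=[
    [[0.026,-0.042,0],[0,0,0]],
    [[0.029,-0.039,0],[0,0,0]],
    [[0.032,-0.037,0],[0,0,0]],
    [[0,0,0],[0,0,0]],
  ],
)

```text
time_s: 8.7
position: [0.5901, 0.1097, 0.0999]
tool_rot: [[1.0, 0.0, 0.0], [0.0, -1.0, 0.0], [0.0, -0.0, -1.0]]
ft_force: [-0.8, -0.6, 0.0]
grip_width: -0.0002
gripper_force: 0.3
```

Call:
move_arm(
  motion=[
    [[0.017,-0.017,0],[0,0,0]],
    [[0.018,-0.017,0],[0,0,0]],
    [[0,0,0],[0,0,0]],
  ],
)

```text
time_s: 9.0
position: [0.5917, 0.1112, 0.0998]
tool_rot: [[1.0, -0.0, 0.0], [-0.0, -1.0, 0.0], [0.0, -0.0, -1.0]]
ft_force: [-0.9, -0.3, 0.6]
grip_width: 0.0001
gripper_force: 0.4
```

Call:
move_arm(
  motion=[
    [[0.019,-0.015,0],[0,0,0]],
    [[0.019,-0.015,0],[0,0,0]],
    [[0,0,0],[0,0,0]],
  ],
)

```text
time_s: 9.3
position: [0.5936, 0.1127, 0.0998]
tool_rot: [[1.0, -0.0, 0.0], [-0.0, -1.0, 0.0], [0.0, -0.0, -1.0]]
ft_force: [-1.0, -0.1, -0.1]
grip_width: 0.0002
gripper_force: 0.4
```

Call:
move_arm(
  motion=[
    [[0.02,-0.013,0],[0,0,0]],
    [[0.021,-0.012,0],[0,0,0]],
    [[0,0,0],[0,0,0]],
  ],
)

```text
time_s: 9.6
position: [0.5956, 0.1139, 0.0998]
tool_rot: [[1.0, 0.0, 0.0], [0.0, -1.0, 0.0], [0.0, -0.0, -1.0]]
ft_force: [-0.9, -0.9, -0.4]
grip_width: 0.0001
gripper_force: 0.5
```

Call:
move_arm(
  motion=[
    [[0.022,-0.01,0],[0,0,0]],
    [[0.022,-0.01,0],[0,0,0]],
    [[0,0,0],[0,0,0]],
  ],
)

```text
time_s: 9.9
position: [0.5979, 0.1149, 0.0999]
tool_rot: [[1.0, -0.0, 0.0], [-0.0, -1.0, 0.0], [0.0, -0.0, -1.0]]
ft_force: [-1.1, -0.2, 0.6]
grip_width: -0.0004
gripper_force: 0.5
```

Call:
move_arm(
  motion=[
    [[0.022,-0.008,0],[0,0,0]],
    [[0,0,0],[0,0,0]],
  ],
)

```text
time_s: 10.1
position: [0.5986, 0.1151, 0.0998]
tool_rot: [[1.0, -0.0, -0.001], [-0.0, -1.0, -0.0], [-0.001, 0.0, -1.0]]
ft_force: [-2.6, -1.7, 0.8]
grip_width: -0.0003
gripper_force: 1.6
```

Call:
move_arm(
  motion=[
    [[0.022,-0.008,0],[0,0,0]],
    [[0,0,0],[0,0,0]],
  ],
)

```text
time_s: 10.3
position: [0.5991, 0.1154, 0.0996]
tool_rot: [[1.0, -0.0, -0.002], [-0.0, -1.0, -0.001], [-0.002, 0.001, -1.0]]
ft_force: [-6.2, -2.5, 2.2]
grip_width: 0.0003
gripper_force: 2.9
```

Run:
```python
from h import *
f=[]
W=[cloud(viewer.get_image("top")) for _ in range(3)]
print(np.round(env.observe()["ft_force"],1))
P=np.concatenate([w.reshape(-1,3) for w in W]); P=P[~np.isnan(P[:,0])]
m=(np.hypot(P[:,0]-.609,P[:,1]-.09)<.036)&(P[:,2]>.066)&(P[:,2]<.11);Q=P[m]
print(len(Q),np.round(Q[np.argsort(Q[:,1])][::3],3).tolist())
```

```text
[-5.7 -2.7  1. ]
6 [[0.606, 0.058, 0.084], [0.607, 0.058, 0.08]]
```

The force rose to 6 N where the wing lies square across the press, as predicted, and the opposite wing's top is at z about 0.084. That is the stop, so I'll back off, rise and check.

Call:
move_arm(
  motion=[
    [[-0.04,0.015,0],[0,0,0]],
    [[-0.08,0.03,0],[0,0,0]],
    [[0,0,-0.3],[0,0,0]],
    [[0,0,-0.4],[0,0,0]],
    [[0,0,-0.5],[0,0,0]],
    [[0,0,-0.5],[0,0,0]],
    [[-0.3,0.4,-0.5],[0,0,0]],
    [[-0.4,0.5,0],[0,0,0]],
    [[-0.4,0.5,0],[0,0,0]],
    [[-0.4,0.5,0],[0,0,0]],
    [[-0.4,0.5,0],[0,0,0]],
    [[-0.4,0.5,0],[0,0,0]],
    [[-0.4,0.5,0],[0,0,0]],
    [[0,0,0],[0,0,0]],
    [[0,0,0],[0,0,0]],
  ],
)

```text
time_s: 11.95
position: [0.4591, -0.0569, 0.2102]
tool_rot: [[1.0, -0.001, 0.002], [-0.001, -1.0, -0.0], [0.002, 0.0, -1.0]]
ft_force: [0.3, 0.3, 0.2]
grip_width: 0.0
gripper_force: 0.0
```

Run:
```python
from h import *
d=viewer.get_image("scene")
cv2.imwrite("pics/s7.png",cv2.resize(d["frame"][190:310,220:420,::-1],(800,480),interpolation=cv2.INTER_CUBIC))
P=np.concatenate([cloud(viewer.get_image("top")).reshape(-1,3) for _ in range(3)])
for c in((.609,.09),(.4805,.106)):
    Q=P[(np.hypot(P[:,0]-c[0],P[:,1]-c[1])<.036)&(P[:,2]>.068)&(P[:,2]<.11)]
    r=np.hypot(Q[:,0]-c[0],Q[:,1]-c[1]); o=Q[r>.015]
    print(np.percentile(o[:,2],[50,90,97]),np.degrees(np.arctan2(*np.linalg.svd((o-o.mean(0))[:,:2])[2][0][::-1])))
B=P[(P[:,2]>.05)&(P[:,2]<.066)&(P[:,0]>.44)&(P[:,0]<.66)&(P[:,1]>.02)&(P[:,1]<.18)].astype(np.float32)
print(cv2.minAreaRect(B[:,:2]))
```

```text
[0.08459987 0.08809986 0.08924548] 82.6437085071963
[0.08491478 0.08796743 0.09004048] 82.71760037709436Traceback (most recent call last):
  File "<stdin>", line 10, in <module>
cv2.error: OpenCV(4.12.0) /io/opencv/modules/imgproc/src/convhull.cpp:143: error: (-215:Assertion failed) total >= 0 && (depth == CV_32F || depth == CV_32S) in function 'convexHull'
```

View pics/s7.png

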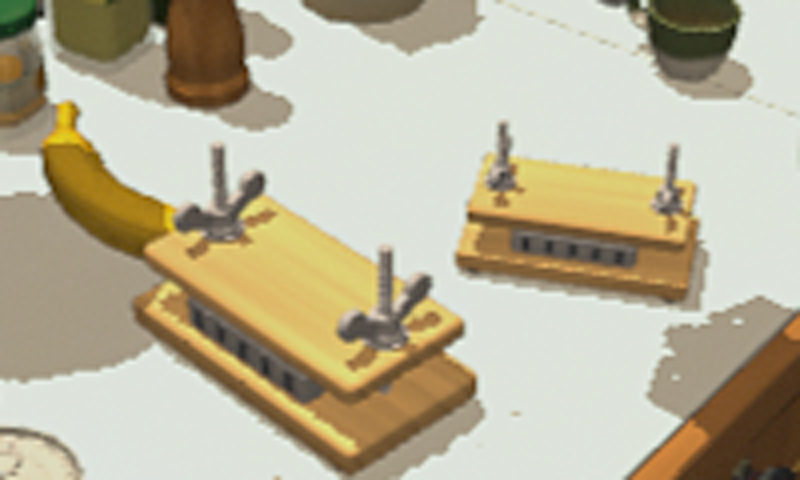

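Both nuts, at crop (222,215) and (388,320), now sit equally low (wing heights 0.0846 and 0.0849 m) and line up with each other (82.6° and 82.7°). The press looks unmoved, so I'm handing in.

```bash
python3 -c "
from rig import env
print(env.close_job())"
```

```text
the job is handed in; nothing more can be done
None
```

The loose wing nut is fully down on the larger press: the fingertip pushed it clockwise to its stop at about 6 N, it now matches the tight nut in height and angle, and the job was handed in at about 12 s.

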